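Trial-fit the rotating tray base in the bayonet socket and hold it short of the lock

ROBOT

A 7-joint arm with a two-finger parallel gripper is mounted at the origin on the work surface. World frame = base frame: x ahead of the robot, y to its left, z up, the work surface at z = 0. Lengths are in m, angles in rad, forces in N, time in s.
With the tool pointing down it reaches from about 0.4 to 0.875 m from the base axis. Payload 4.4 kg.
Tool frame: the origin (TCP) lies at the very end of the fingers, on their centre line; the grasp point (between the pads) lies bot.grasp_offset behind it (bot.grasp_offset is the distance from the TCP to the grasp point, in m); x points along the fingers, z is the direction in which the jaws open and shut, and the axes are right-handed (so a half turn about x gives the same grasp; the last joint's range is limited). The gripper opens to 85 mm and grips with 20 to 120 N. Pads are 22 mm wide; open, the fingers measure 114 mm over their backs; the gripper's body (76 mm by 85 mm) begins 54 mm behind the grasp point. The pads swing forward as they close: fully open they stand 13 mm farther back than shut.
Start: joints at [-1.292, 0.628, 0.038, 1.517, -0.027, 0.996, -0.02], TCP at [0.22, 0.612, 0.196] pointing down, gripper open.
Joint ranges: [-3.06, 3.06], [-0.37, 2.12], [-1.25, 1.32], [0.18, 2.47], [-1.1, 4.24], [0.23, 1.98], [-2.94, 2.94]. Speed limits (rad/s): [2.57, 2.57, 3.14, 3.14, 3.14, 3.14, 3.14].

INTERFACE

Orientations are given as a unit quaternion [x, y, z, w].
In Python, from rig import bot gives the robot as it stands.
- The arm moves only by the tool arm_command, never from a script. Its argument "deltas" is a list that holds one entry, the list of rows, each a list of 7 numbers: the turn, a rotation vector about the world's x, y, z in rad, then the shift along the world's x, y, z in m, then the closure, from -1 (fully open) to 1 (shut), so that 0 is half open. In form: [[[ax, ay, az, x, y, z, claw], ...]]. A call has 1 to 20 rows; each row is the pose to reach, as a shift and turn from the pose commanded when the call began; what a row does not reach only later rows make up. A row lasts 1/12 s, in which the tool goes at most 41.7 mm and 7.16 degrees, less where a joint would pass 70% of its speed; a pose out of reach is approached as far as the arm can. A call with a gripper value outside its range is refused whole. The fingers move at their own pace and stop on an object; "newtons" is the grip in N (left out, the last holds). Time passes only in rows, so rows that repeat a pose let the fingers close. It gives the time, the measured TCP pose, the force and the opening at its end, in the units of the state.
- bot.get_obs(): the state, without advancing time (a new reading comes with each control period).
- bot.snapshot(name): name is "scene" or "top" or "wrist"; returns a dict with "pixels" (420x560x3 uint8, red, green, blue), "range_z" (420x560 float32, m along the optical axis (not along the pixel's ray), 0 where there is no reading), "fov_y" (degrees; the focal length in pixels is half the picture's height over the tangent of half this angle, whatever the lens; pixels are square), "cx", "cy" (the principal point, pixels), "extrinsics" (4x4, takes a point from camera to world coordinates). Camera axes: x right, y down, z forward; pixel columns grow to the right and rows downward; lengths in m; the calibration is good to about 2 mm. The wrist camera is an equidistant fisheye: a pixel r from the principal point sees the ray r / f radians off the axis. A picture is of the moment at which its call begins.
- bot.close_job(): hands the job in, once; it reports no verdict.
The state is a dict: "time": time; "joint_positions": joint angles; "joint_vel": joint speeds; "joint_efforts": joint torques, N m; "position": TCP position; "eef_rot": TCP orientation; "ft_force": force on the tool from outside, world axes, zero at the start; "torque": the same for the moment, N m; "finger_gap": finger opening in m.
Only numpy, scipy, OpenCV 4.12 (cv2) and the standard library are available. Lean on these libraries where they do the work, as an engineer would, in place of code of your own. Each camera call takes 0.05 s, during which the arm holds its last target. There are 200 camera calls.

TASK

The counting station's rotating tray base has been refurbished and is still clamped in the little slide vise: pull the sliding jaw back clear of it, then lift the base out by the oblong key on its top. Trial-fit it in the twist socket: lower it with its two lugs through the entry slots until its flange rests on the steel ring, turn it clockwise (seen from above) half of the way to the lock, to the middle index line, and finish there still gripping the key so that I can check the fit; do not turn it on as far as the lock click. Leave the other things on the counter where they are.

Things in the scene. Friction and masses are not known exactly. Their poses are not given: they have to be found in the camera images.
- tray_base: rotating tray base, aluminium, about 0.3 kg, loose. Origin on its axis at the foot of its spigot, z up. Spigot 40 mm across, 20 mm long; at its foot two lugs along +x and -x, reaching 28 mm from the axis, 10 mm wide, 6 mm high. Above it a flange disc 84 mm across, z = 20 to 28 mm, with dark index lines over the lugs. Half a turn about z gives the same shape.
- tray_key (a point): middle of the oblong key on top of the base's flange, 45 mm above the base's origin, axes as the base's: the key is 50 mm long along x (in line with the lugs), 24 mm wide along y, z = 28 to 62 mm above the base's origin; grip it across y. It starts about along the vise's x axis (within 15 degrees).
- vise: slide vise, fixed, 225 x 100 mm. Origin on the counter under the clamped base; x is the way its jaw opens, z up. The base's flange lies on two flat ways 34 mm high (base origin 14 mm above the counter), the spigot in the 52 mm channel between them. At the -x end a fixed V-jaw 43.5 mm high, its back (beyond x = -56 mm) 52 mm high; at x = 135 mm an end plate 40 mm high.
- vise_jaw (a joint): how far the vise's sliding jaw is open, in m: 0 = closed on the base's flange (start), 0.042 = fully open. It slides with about 3 N of friction and stays where left. Closed, a lip of the jaw overlies the flange's edge by 5 mm, so that the base cannot be lifted.
- vise_pull (a point): middle of the pull fin on the sliding jaw, 65 mm above the counter, axes as the vise's: the fin is 24 mm long along x, 12 mm thick along y, and stands from 50 to 80 mm above the counter; grip it across its thickness. It moves with the jaw; closed it is 64 mm along x from the vise's origin. The jaw's top is 50 mm above the counter and reaches 42 mm to either side of the fin.
- socket: twist socket: fixed black resin block 136 x 136 x 36 mm with a steel bayonet ring 108 mm across let into its top. Origin under its centre, z up; +x and -x point through the two entry slots. Fully down, the base's flange rests on the ring, its origin 20 mm above this one, with 3 mm of play upward. Walls stop it turning anticlockwise.
- socket_mouth (a point): centre of the ring's top, on the socket's axis 40 mm above the counter, axes as the socket's. The hole is 44 mm across; the slots are 15 mm wide and reach 31 mm from the axis: the base goes in with its x axis along this x axis, either way round, with 2 mm of play all round. The ring's lip is 11 mm deep; the lugs turn below it.
- socket_half (a point): same point, its x axis along the middle (thin) index line engraved on the ring, and of the like line across the ring, 45 degrees clockwise (seen from above) from the entry slots: the half-way position for the base's x axis. Thicker lines mark the entry slots and the lock position, 90 degrees clockwise from them.
- socket_plunger_a (a joint): one of the lock's two spring balls, hidden in the socket's wall, in m: 0 at rest; a lug begins to push it back about 60 degrees clockwise of the entry slots, by about 3 mm in all, and passes it with a click just before the lock at 90 degrees
- socket_plunger_b (a joint): the second spring ball, half way round the socket, for the other lug; values as the first
- count_tray: teal plastic counting tray, 130 x 220 x 20 mm, bystander; origin under its centre
- vial_a: amber vial with white cap, 37 mm across, 76 mm high, bystander; origin under its centre
- vial_b: amber vial with white cap, 37 mm across, 76 mm high, bystander; origin under its centre
- tweezer_set: stainless tray 170 x 65 x 14 mm with two tweezers, bystander; origin under its centre
- pill_cup: small white pill cup, 44 mm across, 34 mm high, bystander; origin under its centre
- stock_bottle: white stock bottle, 64 mm across, 110 mm high, bystander; origin under its centre
- pill_spatula: counting spatula lying flat, 200 mm long, bystander; origin under its middle
Not all that is in view belongs to the job. Leave any blue or green look-alike of the tray_base alone.

How it is judged:
By the outcome, as a careful person would: the job done as asked, in the order asked, and still so for the second after the job is handed in, while the arm keeps its last pose, push and grip.
It also fails if it takes over 48 s, if anything falls off the work surface, if the arm or the gripper's body presses on something with over 40 N, if the wrist force passes 120 N, or if a joint passes its speed limit or range.

## Working session

There is one attempt and no reset: what is moved stays moved. The work goes in short steps, Python scripts to look and compute and a tool call to move; the robot and the scene stay as the last step left them, time stands still between calls to the robot, and variables do not carry over. Pictures are saved under pics/ and viewed, about 8 in all and at most 12, crops included, and the job is handed in when it is done.

Besides the shell and the picture viewer there is one more tool, called by a JSON object that holds its "api" and its "payload". arm_command: Moves the arm, as the interface text tells. Its arguments: {"type":"object","properties":{"deltas":{"type":"array"},"newtons":{"type":"number"}},"required":["deltas"]}

```bash
ls; mkdir -p pics
cat > h.py <<'E'
import numpy as np, cv2
from rig import bot
def snap(n):
    s=bot.snapshot(n); np.savez(f'{n}.npz',**s); return s
def load(n): return dict(np.load(f'{n}.npz'))
def foc(s): return 210/np.tan(np.radians(float(s['fov_y']))/2)
def px2w(s,u,v,z=None):
    "pixel -> world, by depth, or on plane z (pinhole cams)"
    f=foc(s); d=np.array([(u-s['cx'])/f,(v-s['cy'])/f,1.]); T=s['extrinsics']
    if z is None: k=s['range_z'][int(round(v)),int(round(u))]
    else: k=(z-T[2,3])/(T[:3,:3]@d)[2]
    return T[:3,:3]@(d*k)+T[:3,3]
def w2px(s,p):
    T=s['extrinsics']; q=T[:3,:3].T@(np.array(p)-T[:3,3]); f=foc(s); return q[:2]/q[2]*f+np.array([s['cx'],s['cy']])
E
python3 - <<'E'
from h import *
for n in('scene','top'):
    s=snap(n); print(n,s['fov_y'],s['cx'],s['cy'],s['extrinsics'].round(3).tolist())
    cv2.imwrite(f'pics/{n}0.png',s['pixels'][:,:,::-1])
print(bot.get_obs(),bot.grasp_offset)
E
```

```text
pics
scene 47.373302699228475 277.6682347586702 209.4208539338302 [[0.239, 0.734, -0.635, 1.193], [0.971, -0.184, 0.152, -0.165], [-0.005, -0.653, -0.757, 0.847], [0.0, 0.0, 0.0, 1.0]]
top 49.20043181644878 274.78804297817777 207.7814735675364 [[0.011, -0.998, 0.063, 0.47], [-1.0, -0.011, -0.003, -0.028], [0.003, -0.063, -0.998, 1.209], [0.0, 0.0, 0.0, 1.0]]
{'time': 0.1, 'joint_positions': array([-1.2917932 ,  0.62924964,  0.038433  ,  1.51825933, -0.02702914,
        0.99629819, -0.01995154]), 'joint_vel': array([-8.45033981e-04, -1.40415455e-03, -1.74323548e-03, -1.75420901e-03,
       -1.42244173e-03, -1.35040755e-05,  2.49882450e-04]), 'joint_efforts': array([ 2.70640303e-03, -5.64532006e+01,  1.23018600e+00, -1.93973476e+01,
        1.12108776e-02,  5.43732269e-03,  1.15782720e-05]), 'position': array([0.21945532, 0.6111789 , 0.19478623]), 'eef_rot': array([-0.40716652,  0.57884727,  0.40648447,  0.57785953]), 'ft_force': array([0.26933101, 0.2883146 , 0.14960061]), 'torque': array([-0.00974593,  0.00615923,  0.00102403]), 'finger_gap': 0.0855661137544666} 0.0187
```

View pics/top0.png

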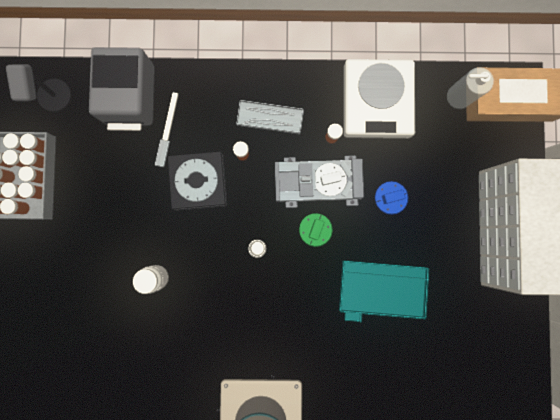

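View pics/scene0.png

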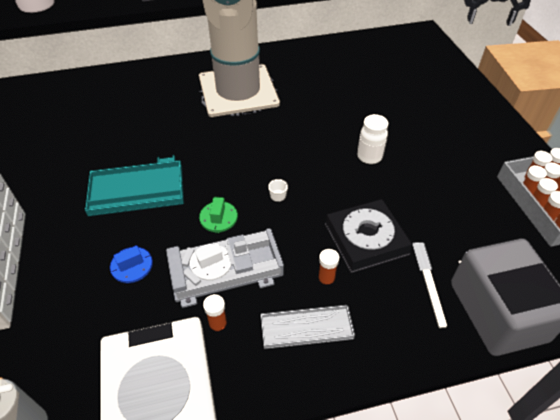

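Top view: candidates for the tray base are the aluminium disc in the vise (330,180), the green one (316,230) and the blue one (391,198). The aluminium one clamped in the vise fits the description. The socket is at (196,180), and the vise opens to the image's left (+y). I'll confirm in an enlarged crop.

Run:
```python
from h import *
s=load('top'); im=s['pixels'][:,:,::-1]
a=cv2.resize(im[150:212,268:368],None,fx=8,fy=8,interpolation=cv2.INTER_CUBIC)[:300*2]
cv2.imwrite('pics/vise.png',a)
b=cv2.resize(im[145:215,160:232],None,fx=8,fy=8,interpolation=cv2.INTER_CUBIC)
cv2.imwrite('pics/sock.png',b)
T=s['extrinsics'];f=foc(s)
v,u=np.mgrid[0:420,0:560]; k=s['range_z']
P=np.stack([(u-s['cx'])/f*k,(v-s['cy'])/f*k,k],-1)@T[:3,:3].T+T[:3,3]
np.save('P.npy',P)
for n,(u0,u1,v0,v1) in dict(vise=(270,366,150,210)).items():
    print(np.round(P[v0:v1:4,u0:u1:6,2]*1000).astype(int))
print(w2px(load('scene'),[.22,.612,.195]),w2px(s,[.22,.612,.195]))
```

```text
[[ 3  1  3 -1 -1  2  4  5  0  5  1 -1  4  0  2  3]
 [ 1  5  4  4 -2  2  1  1 -2  2  1 -2  5 -2 -5  2]
 [ 3  4 -1 18  8 -2  2  1  0  1  5  1  1 10 13 51]
 [-1 41 34 38 34 37 36 37 36 37 36 38 43 38 53 55]
 [ 0 41 34 38 32 52 50 51 35 44 46 42 43 36 54 56]
 [ 6 37 34 34 38 53 53 50 40 44 41 44 47 44 51 55]
 [ 0 41 10 14  8 49 52 51 46 76 81 77 45 47 54 54]
 [ 3 42  7 12 10 56 83 50 44 77 76 79 43 12 56 55]
 [ 1 44  9 12  8 54 53 55 43 75 73 41 44 45 57 55]
 [ 0 41  9 18  8 51 52 46 49 44 41 44 43 46 55 52]
 [ 3 42 10 12 10 52 53 49 40 42 40 42 34 44 55 54]
 [ 3 41 37 36 37 48 50 53 39 43 43 39 46 36 54 55]
 [ 3 40 38 36 33 35 38 38 34 36 36 35 37 34 29 15]
 [ 4  1 -1  3 11  5  2  4  4  2 -3 -3  2  8 14  1]
 [ 3  6 -1  7  7  4  0  3 -1  2  0  1  4 -1  1  2]]
[481.96202202  41.46445678] [-22.9655728  348.97075277]
```

View pics/vise.png

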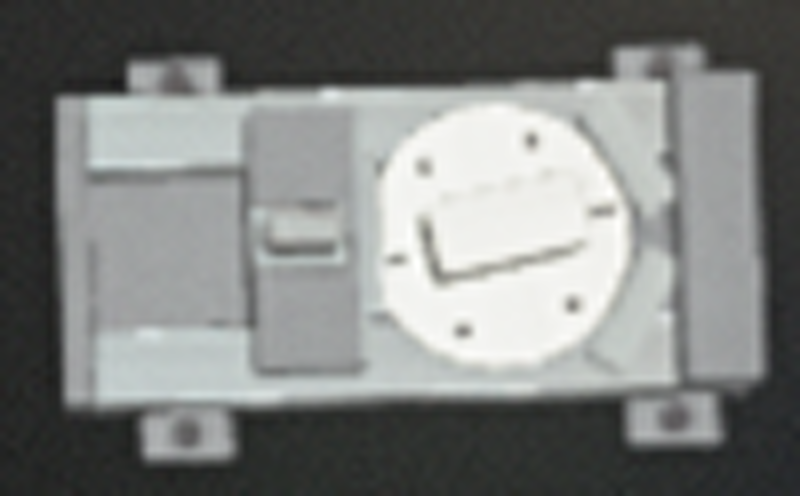

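View pics/sock.png

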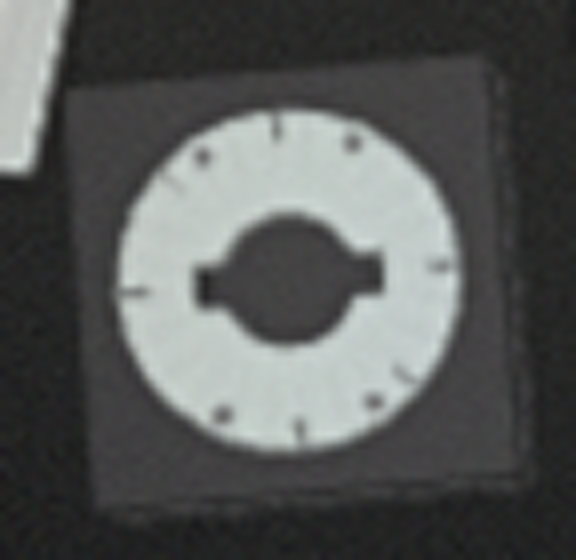

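The crop confirms the aluminium base with dark index lines in the vise (lines at 397,260 and 601,211; fin at about 300,230). The socket's slots run left to right, with thin lines at (173,185) and (404,377).

```bash
cat >> h.py <<'E'
from scipy.spatial.transform import Rotation as R
def ang(a,b): d=b-a; return np.degrees(np.arctan2(d[1],d[0]))
def tool():
    o=bot.get_obs(); M=R.from_quat(o['eef_rot']).as_matrix()
    print('t',round(o['time'],2),'p',o['position'].round(4),'xax',M[:,0].round(3),'zang',np.degrees(np.arctan2(M[1,2],M[0,2])).round(2),'F',o['ft_force'].round(1),'T',o['torque'].round(2),'gap',round(o['finger_gap'],4),'q',o['joint_positions'].round(2))
E
python3 - <<'E'
from h import *
s=load('top')
V=lambda x,y,z:px2w(s,268+(x+.5)/8-.5,150+(y+.5)/8-.5,z)
S=lambda x,y,z:px2w(s,160+(x+.5)/8-.5,145+(y+.5)/8-.5,z)
a,b=V(601,211,.042),V(397,260,.042); print('base lines mid',(a+b)/2,ang(a,b))
print('flange circ',(V(378,235,.042)+V(633,235,.042)+V(505,102,.042)+V(505,368,.042))/4)
print('way edges ang',ang(V(680,388,.034),V(70,408,.034)),ang(V(600,85,.034),V(90,97,.034)))
print('ends',(V(57,97,.04)+V(68,408,.04))/2,(V(755,72,.052)+V(765,380,.052))/2)
print('fin top',V(268,208,.08),V(338,208,.08),V(268,240,.08),V(338,240,.08))
a,b=S(440,265,.04),S(132,292,.04); print('sock slots',(a+b)/2,ang(a,b))
a,b=S(277,126,.04),S(300,430,.04); print('lock',(a+b)/2,ang(a,b))
a,b=S(404,377,.04),S(173,185,.04); print('half',(a+b)/2,ang(a,b))
print('ring',(S(117,280,.04)+S(461,280,.04)+S(289,108,.04)+S(289,453,.04))/4)
# depth/fit checks by blob
import cv2
P=np.load('P.npy'); px=s['pixels'].astype(int)
m=(P[:,:,2]>.066)&(P[:,:,2]<.09); m[:150]=0;m[212:]=0;m[:,:308]=0;m[:,352:]=0
vv,uu=np.nonzero(m); r=cv2.minAreaRect(np.c_[uu,vv].astype(np.float32)); 
c=cv2.boxPoints(r); print('key top',px2w(s,*r[0],.076),[px2w(s,*p,.076)[:2].round(3).tolist() for p in c])
m=(P[:,:,2]>.066)&(P[:,:,2]<.095); m[:150]=0;m[212:]=0;m[:,:290]=0;m[:,315:]=0
vv,uu=np.nonzero(m); print('fin depth', px2w(s,uu.mean(),vv.mean(),.08),uu.min(),uu.max(),vv.min(),vv.max())
tool()
E
```

```text
base lines mid [ 0.61929793 -0.17120426  0.042     ] 104.21216838150211
flange circ [ 0.61952728 -0.17319076  0.042     ]
way edges ang 92.53260753044161 92.02430887537852
ends [ 0.61259659 -0.03149997  0.04      ] [ 0.62213025 -0.25285424  0.052     ]
fin top [ 0.62217101 -0.09489374  0.08      ] [ 0.62242067 -0.1165863   0.08      ] [ 0.6121975  -0.09496792  0.08      ] [ 0.61244639 -0.11664841  0.08      ]
sock slots [0.61462077 0.17372776 0.04      ] 95.70497697846226
lock [0.61491803 0.17296164 0.04      ] -174.44415903032382
half [0.61387029 0.17298678 0.04      ] 50.99007915043743
ring [0.6141494  0.17277067 0.04      ]
key top [ 0.61598456 -0.15370199  0.076     ] [[0.622, -0.111], [0.637, -0.192], [0.61, -0.197], [0.595, -0.115]]
fin depth [ 0.6163176  -0.10570781  0.08      ] 301 310 176 180
t 0.1 p [0.2195 0.6112 0.1948] xax [-0.001 -0.002 -1.   ] zang 70.25 F [0.3 0.3 0.1] T [-0.01  0.01  0.  ] gap 0.0856 q [-1.29  0.63  0.04  1.52 -0.03  1.   -0.02]
```

{"api": "arm_command", "payload": {"deltas": [[[0, 0, -0.06, 0.02, -0.035, 0, 0], [0, 0, -0.12, 0.04, -0.07, 0.005, 0], [0, 0, -1.186, 0.3975, -0.718, 0.005, 0], [0, 0, -1.186, 0.3975, -0.718, 0.005, 0], [0, 0, -1.186, 0.3975, -0.718, 0.005, 0], [0, 0, -1.186, 0.3975, -0.718, 0.005, 0], [0, 0, -1.186, 0.3975, -0.718, 0.005, 0], [0, 0, -1.186, 0.3975, -0.718, 0.005, 0], [0, 0, -1.186, 0.3975, -0.718, 0.005, 0], [0, 0, -1.186, 0.3975, -0.718, 0.005, 0], [0, 0, -1.186, 0.3975, -0.718, 0.005, 0], [0, 0, -1.186, 0.3975, -0.718, 0.005, 0], [0, 0, -1.186, 0.3975, -0.718, 0.005, 0], [0, 0, -1.186, 0.3975, -0.718, 0.005, 0], [0, 0, -1.186, 0.3975, -0.718, 0.005, 0], [0, 0, -1.186, 0.3975, -0.718, 0.005, 0], [0, 0, -1.186, 0.3975, -0.718, 0.005, 0], [0, 0, -1.186, 0.3975, -0.718, 0.005, 0], [0, 0, -1.186, 0.3975, -0.718, 0.005, 0], [0, 0, -1.186, 0.3975, -0.718, 0.005, 0]]], "newtons": 40}}

```text
time: 1.77
position: [0.6179, -0.1103, 0.2003]
eef_rot: [-0.014, 0.707, 0.013, 0.707]
ft_force: [-0.4, 0.8, 0.4]
finger_gap: 0.0425
```

Run:
```python
from h import *
s=snap('wrist'); tool()
print(s['fov_y'],s['cx'],s['cy'],s['extrinsics'].round(3).tolist())
cv2.imwrite('pics/w1.png',cv2.resize(s['pixels'][:,:,::-1],(800,600),interpolation=cv2.INTER_CUBIC))
```

```text
t 1.82 p [ 0.6201 -0.1179  0.2005] xax [ 0.003 -0.008 -1.   ] zang 1.79 F [ 4.  -5.7  1.5] T [-0.37 -0.28 -0.01] gap 0.0427 q [-0.09  0.62  0.39  1.58 -0.26  0.99  0.4 ]
65.70646984690485 281.13376489539115 208.18106967305886 [[0.999, 0.036, 0.011, 0.615], [0.038, -0.944, -0.328, -0.025], [-0.001, 0.328, -0.945, 0.378], [0.0, 0.0, 0.0, 1.0]]
```

View pics/w1.png

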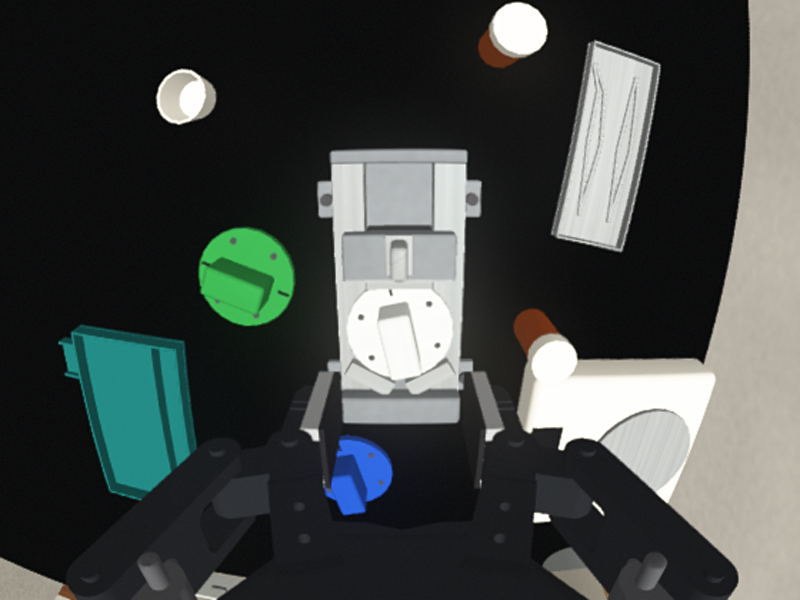

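Wrist view: the fin is at (399,260), the aluminium base at (400,333) with its key in it, and green and blue look-alikes are off to the side. Checking positions against this camera.

```bash
cat >> h.py <<'E'
def wr2w(s,u,v,z):
    f=foc(s); x=np.array([u-s['cx'],v-s['cy']]); r=np.hypot(*x); th=r/f
    d=np.r_[x/r*np.sin(th),np.cos(th)]; T=s['extrinsics']; d=T[:3,:3]@d
    return T[:3,3]+d*(z-T[2,3])/d[2]
E
python3 - <<'E'
from h import *
s=load('wrist'); k=.7
print('f',foc(s))
W=lambda x,y,z:wr2w(s,x*k,y*k,z).round(4)
print('fin top',W(399,243,.08),W(399,278,.08))
print('flange L,R,front',W(347,333,.042),W(453,333,.042))
print('index line',W(391,293,.042))
print('key top corners',W(376,308,.076),W(405,304,.076),W(420,371,.076),W(391,379,.076))
print('vise end corners',W(331,152,.04),W(466,152,.04))
print('back corners',W(340,422,.052),W(460,422,.052))
E
```

```text
f 325.19226210127806
fin top [ 0.6159 -0.0907  0.08  ] [ 0.6167 -0.1148  0.08  ]
flange L,R,front [ 0.5773 -0.1732  0.042 ] [ 0.6613 -0.1699  0.042 ]
index line [ 0.6112 -0.1384  0.042 ]
key top corners [ 0.6015 -0.1383  0.076 ] [ 0.6216 -0.1346  0.076 ] [ 0.6348 -0.1866  0.076 ] [ 0.6136 -0.1942  0.076 ]
vise end corners [ 0.5643 -0.0332  0.04  ] [ 0.6617 -0.0297  0.04  ]
back corners [ 0.5713 -0.252   0.052 ] [ 0.673 -0.248  0.052]
```

{"api": "arm_command", "payload": {"deltas": [[[0, 0, 0, 0, 0, -0.03, 0], [0, 0, 0, 0, 0, -0.06, 0], [0, 0, 0, 0, 0, -0.08, 0], [0, 0, 0, 0, 0, -0.09, 0], [0, 0, 0, 0, 0, -0.09, 0], [0, 0, 0, 0, 0, -0.09, 0], [0, 0, 0, 0, 0, -0.09, 0]]]}}

```text
time: 2.4
position: [0.6183, -0.1065, 0.112]
eef_rot: [-0.014, 0.706, 0.014, 0.708]
ft_force: [0.3, -0.1, 0.6]
finger_gap: 0.0426
```

{"api": "arm_command", "payload": {"deltas": [[[0, 0, 0, -0.001, 0, -0.02, 0], [0, 0, 0, -0.001, 0, -0.04, 0], [0, 0, 0, -0.001, 0, -0.055, 0], [0, 0, 0, -0.001, 0, -0.055, 0], [0, 0, 0, -0.001, 0, -0.055, 0], [0, 0, 0, -0.001, 0, -0.055, 0], [0, 0, 0, -0.001, 0, -0.055, 0.2], [0, 0, 0, -0.001, 0, -0.055, 0.4], [0, 0, 0, -0.001, 0, -0.055, 0.6], [0, 0, 0, -0.001, 0, -0.055, 0.8], [0, 0, 0, -0.001, 0, -0.055, 1], [0, 0, 0, -0.001, 0, -0.055, 1], [0, 0, 0, -0.001, 0, -0.055, 1]]], "newtons": 30}}

```text
time: 3.48
position: [0.6162, -0.1063, 0.0556]
eef_rot: [-0.014, 0.707, 0.014, 0.707]
ft_force: [0.7, 0.2, -0.5]
finger_gap: 0.0002
```

Run:
```python
from h import *
s=snap('wrist'); t=snap('scene'); tool()
cv2.imwrite('pics/w2.png',np.hstack([cv2.resize(s['pixels'][100:400,130:430,::-1],(400,400)),cv2.resize(t['pixels'][170:320,140:290,::-1],(400,400),interpolation=cv2.INTER_CUBIC)]))
```

```text
t 3.58 p [ 0.6161 -0.1063  0.0556] xax [-0.  0. -1.] zang 2.29 F [ 0.2 -0.3 -0.3] T [-0.04  0.03 -0.  ] gap 0.0 q [-0.06  0.79  0.3   1.71 -0.34  0.7   0.47]
```

View pics/w2.png

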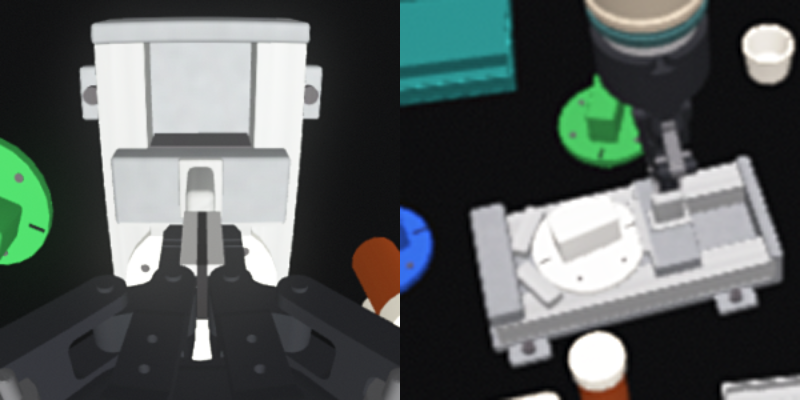

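The fingers closed on nothing: in the wrist crop (200,190) they seem to sit above or short of the fin, and the scene crop agrees. I'll measure the fingertips with depth.

Run:
```python
from h import *
s=load('wrist'); t=load('scene')
def cloud(s,fish):
    f=foc(s); v,u=np.mgrid[0:420,0:560]; k=s['range_z']; x=u-s['cx'];y=v-s['cy']
    if fish:
        r=np.hypot(x,y)+1e-9; th=r/f; a=np.tan(th)*f/r
    else: a=1
    T=s['extrinsics']; return np.stack([x/f*a*k,y/f*a*k,k],-1)@T[:3,:3].T+T[:3,3]
Pw=cloud(s,1);Ps=cloud(t,0)
# wrist crop px (X,Y)->u=130+X*.75,v=100+Y*.75
for X,Y in [(200,200),(200,172),(200,190),(200,205),(192,217),(210,217),(192,240),(210,260),(140,190),(200,165),(150,70),(190,30)]:
    u,v=round(130+X*.75),round(100+Y*.75); print('w',(X,Y),Pw[v,u].round(4))
for X,Y in [(672,150),(680,165),(668,182),(665,205),(665,212),(680,255),(600,215),(655,120),(690,165)]:
    u,v=round(140+(X-400)*.375),round(170+Y*.375); print('s',(X,Y),Ps[v,u].round(4))
```

```text
w (200, 200) [ 0.6158 -0.0974  0.08  ]
w (200, 172) [ 0.6155 -0.0939  0.0598]
w (200, 190) [ 0.6156 -0.094   0.0774]
w (200, 205) [ 0.6159 -0.1002  0.0792]
w (192, 217) [ 0.6129 -0.0946  0.0997]
w (210, 217) [ 0.6195 -0.0943  0.0997]
w (192, 240) [ 0.6132 -0.0946  0.1148]
w (210, 260) [ 0.6191 -0.0948  0.1256]
w (140, 190) [ 0.5878 -0.1083  0.0497]
w (200, 165) [ 0.6155 -0.0931  0.0539]
w (150, 70) [ 0.5877 -0.0576  0.0126]
w (190, 30) [ 0.6084 -0.0343  0.0401]
s (672, 150) [ 0.664  -0.1029  0.1905]
s (680, 165) [ 0.6754 -0.1001  0.1866]
s (668, 182) [ 0.6306 -0.1051  0.1139]
s (665, 205) [ 0.6215 -0.1081  0.0737]
s (665, 212) [ 0.6215 -0.1088  0.0638]
s (680, 255) [ 0.6519 -0.1034  0.0482]
s (600, 215) [ 0.6216 -0.1563  0.0764]
s (655, 120) [ 0.6545 -0.1104  0.2117]
s (690, 165) [ 0.6756 -0.093   0.1846]
```

```bash
cat >> h.py <<'E'
def cloud(s,fish=0):
    f=foc(s); v,u=np.mgrid[0:420,0:560]; k=s['range_z']; x=u-s['cx'];y=v-s['cy']
    r=np.hypot(x,y)+1e-9; a=np.tan(r/f)*f/r if fish else 1
    T=s['extrinsics']; return np.stack([x/f*a*k,y/f*a*k,k],-1)@T[:3,:3].T+T[:3,3]
E
python3 - <<'E'
from h import *
P=cloud(load('wrist'),1); Q=cloud(load('scene'))
for u in (274,287):
    print(u); [print(v,P[v,u].round(4)) for v in range(250,268,2)]
print('scene'); [print(u,v,Q[v,u].round(4)) for u in (238,241,244) for v in range(231,254,2)]
E
```

```text
274
250 [ 0.6126 -0.0978  0.0794]
252 [ 0.6126 -0.0989  0.0796]
254 [ 0.6127 -0.1005  0.0788]
256 [ 0.6127 -0.1009  0.0804]
258 [ 0.6128 -0.0949  0.0941]
260 [ 0.6129 -0.0942  0.0974]
262 [ 0.6129 -0.094   0.0998]
264 [ 0.613  -0.0945  0.1009]
266 [ 0.613  -0.0945  0.1028]
287
250 [ 0.6195 -0.0975  0.0796]
252 [ 0.6134 -0.0209  0.2338]
254 [ 0.6196 -0.1     0.0793]
256 [ 0.6197 -0.1018  0.0782]
258 [ 0.6191 -0.0945  0.0943]
260 [ 0.619  -0.094   0.0973]
262 [ 0.619  -0.0946  0.0983]
264 [ 0.619  -0.0944  0.1006]
266 [ 0.619  -0.0944  0.1025]
scene
238 231 [ 0.6691 -0.1114  0.1851]
238 233 [ 0.6738 -0.1123  0.1855]
238 235 [ 0.6762 -0.1129  0.183 ]
238 237 [ 0.679  -0.1136  0.1811]
238 239 [ 0.6304 -0.1092  0.1119]
238 241 [ 0.6298 -0.1095  0.1048]
238 243 [ 0.6166 -0.1087  0.0809]
238 245 [ 0.6225 -0.1097  0.0822]
238 247 [ 0.6219 -0.1101  0.0749]
238 249 [ 0.621  -0.1105  0.0671]
238 251 [ 0.6219 -0.111   0.0616]
238 253 [ 0.6209 -0.1114  0.0534]
241 231 [ 0.6731 -0.1066  0.1886]
241 233 [ 0.6755 -0.1072  0.1861]
241 235 [ 0.6774 -0.1078  0.1829]
241 237 [ 0.6288 -0.1028  0.1141]
241 239 [ 0.6279 -0.1031  0.1067]
241 241 [ 0.6303 -0.1038  0.1035]
241 243 [ 0.6179 -0.1029  0.0806]
241 245 [ 0.6225 -0.1038  0.0803]
241 247 [ 0.6206 -0.104   0.0712]
241 249 [ 0.6203 -0.1044  0.0641]
241 251 [ 0.621  -0.1049  0.0583]
241 253 [ 0.6219 -0.1054  0.0528]
244 231 [ 0.6726 -0.1013  0.1863]
244 233 [ 0.6749 -0.1019  0.1837]
244 235 [ 0.677  -0.1025  0.1807]
244 237 [ 0.6218 -0.0962  0.1032]
244 239 [ 0.6201 -0.0964  0.0946]
244 241 [ 0.6127 -0.0959  0.0784]
244 243 [ 0.6193 -0.097   0.0806]
244 245 [ 0.6202 -0.0975  0.0753]
244 247 [ 0.6208 -0.098   0.0695]
244 249 [ 0.6211 -0.0984  0.0632]
244 251 [ 0.622  -0.0989  0.0577]
244 253 [ 0.6222 -0.0994  0.0512]
```

Both cameras put the real fingertip ends at z ≈ 0.093 while the reported TCP is 0.0556. So the fingers end about 38 mm above the reported TCP, while x and y agree. I'll correct for that: open, go down a further 38 mm, and close again.

{"api": "arm_command", "payload": {"deltas": [[[0, 0, 0, 0, 0, 0, 0], [0, 0, 0, 0, 0, 0, 0], [0, 0, 0, 0, 0, 0, 0], [0, 0, 0, 0, 0, 0, 0], [0, 0, 0, 0, 0, -0.01, 0], [0, 0, 0, 0, 0, -0.02, 0], [0, 0, 0, 0, 0, -0.03, 0], [0, 0, 0, 0, 0, -0.038, 0], [0, 0, 0, 0, 0, -0.038, 0], [0, 0, 0, 0, 0, -0.038, 0], [0, 0, 0, 0, 0, -0.038, 0.4], [0, 0, 0, 0, 0, -0.038, 0.6], [0, 0, 0, 0, 0, -0.038, 0.8], [0, 0, 0, 0, 0, -0.038, 1], [0, 0, 0, 0, 0, -0.038, 1], [0, 0, 0, 0, 0, -0.038, 1]]], "newtons": 30}}

```text
time: 4.92
position: [0.6156, -0.1064, 0.0182]
eef_rot: [-0.014, 0.707, 0.014, 0.707]
ft_force: [-4.5, 0.7, 6.0]
finger_gap: 0.0117
```

Run:
```python
from h import *
s=snap('wrist'); tool(); P=cloud(s,1)
u=281
[print(v,P[v,u-7].round(4),P[v,u].round(4),P[v,u+8].round(4)) for v in range(236,272,3)]
cv2.imwrite('pics/w3.png',s['pixels'][:,:,::-1])
```

```text
t 4.97 p [ 0.6156 -0.1064  0.0182] xax [-0.001  0.    -1.   ] zang 2.29 F [-4.2 -0.4  5.3] T [-0.06  0.77  0.07] gap 0.0111 q [-0.04  0.84  0.28  1.73 -0.36  0.63  0.48]
236 [ 0.6117 -0.0914  0.0386] [ 0.6155 -0.0913  0.0385] [ 0.6197 -0.0911  0.0385]
239 [ 0.6118 -0.0908  0.0438] [ 0.6155 -0.0911  0.0427] [ 0.6196 -0.091   0.0426]
242 [ 0.6119 -0.0912  0.0466] [ 0.6155 -0.091   0.0467] [ 0.6195 -0.0907  0.047 ]
245 [ 0.612  -0.091   0.0504] [ 0.6155 -0.0914  0.0493] [ 0.6195 -0.0912  0.0494]
248 [ 0.6121 -0.0919  0.0519] [ 0.6155 -0.0914  0.0528] [ 0.6194 -0.0914  0.0523]
251 [ 0.6121 -0.0939  0.0513] [ 0.6156 -0.0934  0.0521] [ 0.6195 -0.093   0.0526]
254 [ 0.6122 -0.094   0.0544] [ 0.6156 -0.0937  0.0547] [ 0.6196 -0.0943  0.0533]
257 [ 0.6122 -0.0938  0.0579] [ 0.6156 -0.094   0.0573] [ 0.6194 -0.0935  0.0579]
260 [ 0.6123 -0.094   0.0607] [ 0.6156 -0.0938  0.0607] [ 0.6194 -0.0935  0.061 ]
263 [ 0.6124 -0.0941  0.0634] [ 0.6156 -0.0938  0.0638] [ 0.6193 -0.0939  0.0633]
266 [ 0.6124 -0.0941  0.0663] [ 0.6156 -0.0936  0.0669] [ 0.6193 -0.0936  0.0667]
269 [ 0.6125 -0.094   0.0692] [ 0.6156 -0.0942  0.0687] [ 0.6192 -0.0938  0.069 ]
```

{"api": "arm_command", "payload": {"deltas": [[[0, 0, 0, 0, 0.004, 0.001, 1], [0, 0, 0, -0.0003, 0.008, 0.001, 1], [0, 0, 0, -0.0005, 0.013, 0.001, 1], [0, 0, 0, -0.0007, 0.018, 0.001, 1], [0, 0, 0, -0.0009, 0.023, 0.001, 1], [0, 0, 0, -0.0011, 0.028, 0.001, 1], [0, 0, 0, -0.0013, 0.033, 0.001, 1], [0, 0, 0, -0.0015, 0.038, 0.001, 1], [0, 0, 0, -0.0016, 0.041, 0.001, 1], [0, 0, 0, -0.0016, 0.041, 0.001, 1], [0, 0, 0, -0.0016, 0.041, 0.001, 1]]]}}

```text
time: 5.88
position: [0.6138, -0.0644, 0.0182]
eef_rot: [-0.014, 0.708, 0.015, 0.706]
ft_force: [-3.9, -2.8, -5.1]
finger_gap: 0.0117
```

{"api": "arm_command", "payload": {"deltas": [[[0, 0, 0, 0, 0, 0, 0], [0, 0, 0, 0, 0, 0, 0], [0, 0, 0, 0, 0, 0, 0], [0, 0, 0, 0, 0, 0, 0], [0, 0, 0, 0, 0, 0.02, 0], [0, 0, 0, 0, 0, 0.045, 0], [0, 0, 0, 0, 0, 0.07, 0], [0, 0, 0, 0, 0, 0.08, 0], [0, 0, 0.07, 0.002, -0.03, 0.08, 0], [0, 0, 0.14, 0.003, -0.06, 0.08, 0], [0, 0, 0.208, 0.0045, -0.09, 0.08, 0], [0, 0, 0.208, 0.0055, -0.1075, 0.08, 0], [0, 0, 0.208, 0.0055, -0.1075, 0.08, 0], [0, 0, 0.208, 0.0055, -0.1075, 0.08, 0], [0, 0, 0.208, 0.0055, -0.1075, 0.08, 0], [0, 0, 0.208, 0.0055, -0.1075, 0.08, 0]]]}}

```text
time: 7.22
position: [0.6204, -0.1703, 0.0983]
eef_rot: [-0.088, 0.702, 0.089, 0.702]
ft_force: [0.5, -0.1, -0.2]
finger_gap: 0.0426
```

Run:
```python
from h import *
tool(); s=snap('wrist'); t=snap('scene')
cv2.imwrite('pics/w4.png',np.hstack([cv2.resize(s['pixels'][100:400,130:430,::-1],(400,400)),cv2.resize(t['pixels'][170:320,140:290,::-1],(400,400),interpolation=cv2.INTER_CUBIC)]))
```

```text
t 7.22 p [ 0.6204 -0.1703  0.0983] xax [-0.     0.002 -1.   ] zang 14.34 F [ 0.5 -0.1 -0.2] T [ 0.05  0.03 -0.01] gap 0.0426 q [ 0.07  0.74  0.27  1.63 -0.25  0.8   0.7 ]
```

View pics/w4.png

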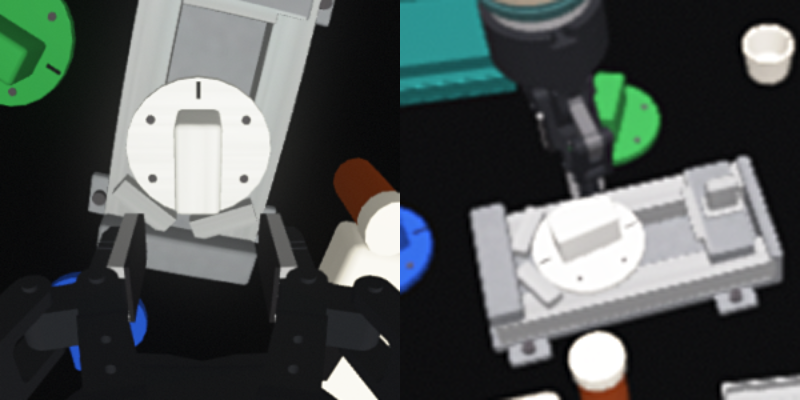

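The jaw is fully open and clear of the flange. The key, at (198,165) in the wrist crop, lines up with the fingers. I'll refine the base centre from this view.

Run:
```python
from h import *
s=load('wrist')
W=lambda x,y,z:wr2w(s,130+x*.75,100+y*.75,z)
a=W(127,146,.042);b=W(270,146,.042); print('flange LR',a.round(4),b.round(4),((a+b)/2).round(4))
print('flange far edge',W(198,77,.042).round(4),'index',W(198,84,.042).round(4),W(198,97,.042).round(4))
k=[W(175,124,.076),W(221,124,.076),W(174,212,.076),W(222,212,.076)]
print('key',np.round(k,4).tolist(),'ctr',np.mean(k,0).round(4)); print('ang',ang(W(198,212,.076),W(198,124,.076)))
```

```text
flange LR [ 0.5785 -0.1779  0.042 ] [ 0.6586 -0.1574  0.042 ] [ 0.6185 -0.1676  0.042 ]
flange far edge [ 0.6085 -0.1289  0.042 ] index [ 0.6094 -0.1327  0.042 ] [ 0.6112 -0.1398  0.042 ]
key [[0.6021, -0.148, 0.076], [0.6236, -0.1425, 0.076], [0.6125, -0.1947, 0.076], [0.6367, -0.1884, 0.076]] ctr [ 0.6188 -0.1684  0.076 ]
ang 104.19664395248058
```

{"api": "arm_command", "payload": {"deltas": [[[0, 0, 0, -0.0014, 0, -0.025, 0], [0, 0, 0, -0.0014, 0, -0.05, 0], [0, 0, 0, -0.0014, 0, -0.07, 0], [0, 0, 0, -0.0014, 0, -0.08, 0], [0, 0, 0, -0.0014, 0, -0.087, 0], [0, 0, 0, -0.0014, 0, -0.087, 0], [0, 0, 0, -0.0014, 0, -0.087, 0.1], [0, 0, 0, -0.0014, 0, -0.087, 0.3], [0, 0, 0, -0.0014, 0, -0.087, 0.5], [0, 0, 0, -0.0014, 0, -0.087, 0.8], [0, 0, 0, -0.0014, 0, -0.087, 1], [0, 0, 0, -0.0014, 0, -0.087, 1], [0, 0, 0, -0.0014, 0, -0.087, 1]]], "newtons": 60}}

```text
time: 8.4
position: [0.6197, -0.1732, 0.0131]
eef_rot: [-0.088, 0.701, 0.087, 0.702]
ft_force: [-1.4, -0.3, 6.3]
finger_gap: 0.0231
```

Run:
```python
from h import *
tool(); s=snap('wrist'); t=snap('scene'); P=cloud(s,1)
[print(v,P[v,270].round(4),P[v,278].round(4),P[v,288].round(4)) for v in range(226,275,3)]
```

```text
t 8.4 p [ 0.6197 -0.1732  0.0131] xax [ 0.002 -0.001 -1.   ] zang 14.2 F [-1.4 -0.3  6.3] T [-0.05  0.33 -0.05] gap 0.0231 q [ 0.1   0.86  0.23  1.68 -0.29  0.64  0.73]
226 [ 0.6084 -0.1469  0.0519] [ 0.6119 -0.1459  0.0521] [ 0.6164 -0.1448  0.0521]
229 [ 0.6085 -0.1469  0.0555] [ 0.612  -0.1463  0.0547] [ 0.6163 -0.1447  0.0558]
232 [ 0.6085 -0.1467  0.0593] [ 0.612  -0.1459  0.0591] [ 0.6163 -0.1449  0.0587]
235 [ 0.6087 -0.147   0.0617] [ 0.6119 -0.1454  0.0636] [ 0.6162 -0.1447  0.0626]
238 [ 0.6087 -0.1466  0.0658] [ 0.6121 -0.1463  0.0645] [ 0.6163 -0.1455  0.0639]
241 [ 0.6089 -0.1469  0.0681] [ 0.6121 -0.1461  0.068 ] [ 0.6161 -0.145   0.0683]
244 [ 0.609  -0.1469  0.0709] [ 0.6122 -0.1462  0.0706] [ 0.6161 -0.1451  0.071 ]
247 [ 0.6091 -0.1471  0.0732] [ 0.6121 -0.1461  0.0738] [ 0.6162 -0.1456  0.0727]
250 [ 0.6092 -0.1475  0.0752] [ 0.6124 -0.147   0.0746] [ 0.6163 -0.1462  0.0742]
253 [ 0.6094 -0.1482  0.0764] [ 0.6126 -0.1477  0.0758] [ 0.6166 -0.1472  0.0748]
256 [ 0.6098 -0.1498  0.0759] [ 0.613  -0.1493  0.0753] [ 0.6169 -0.1486  0.0748]
259 [ 0.6102 -0.1517  0.0748] [ 0.6131 -0.15    0.0765] [ 0.6171 -0.1493  0.0758]
262 [ 0.6104 -0.1525  0.0758] [ 0.6136 -0.1517  0.0758] [ 0.6174 -0.1505  0.0761]
265 [ 0.6107 -0.1535  0.0764] [ 0.6139 -0.153   0.0759] [ 0.6178 -0.1519  0.076 ]
268 [ 0.611  -0.1548  0.0765] [ 0.6142 -0.1543  0.076 ] [ 0.6182 -0.1534  0.0758]
271 [ 0.6113 -0.156   0.0767] [ 0.6145 -0.1556  0.0761] [ 0.6185 -0.1547  0.076 ]
274 [ 0.6118 -0.1583  0.0753] [ 0.6149 -0.1569  0.0763] [ 0.6188 -0.1559  0.0761]
```

Key gripped (gap 23 mm). Lifting.

{"api": "arm_command", "payload": {"deltas": [[[0, 0, 0, 0, 0, 0.005, 1], [0, 0, 0, 0, 0, 0.015, 1], [0, 0, 0, 0, 0, 0.03, 1], [0, 0, 0, 0, 0, 0.05, 1], [0, 0, 0, 0, 0, 0.07, 1], [0, 0, 0, 0, 0, 0.09, 1], [0, 0, 0, 0, 0, 0.105, 1], [0, 0, 0, 0, 0, 0.11, 1], [0, 0, 0, 0, 0, 0.11, 1], [0, 0, 0, 0, 0, 0.11, 1]]]}}

```text
time: 9.33
position: [0.6181, -0.1723, 0.1212]
eef_rot: [-0.087, 0.702, 0.088, 0.701]
ft_force: [-0.0, -0.1, -4.6]
finger_gap: 0.0228
```

Run:
```python
from h import *
tool(); s=snap('wrist'); t=snap('scene')
cv2.imwrite('pics/w5.png',np.hstack([cv2.resize(s['pixels'][100:400,130:430,::-1],(400,400)),cv2.resize(t['pixels'][120:320,140:340,::-1],(400,400),interpolation=cv2.INTER_CUBIC)]))
```

```text
t 9.33 p [ 0.6181 -0.1723  0.1212] xax [-0.001  0.001 -1.   ] zang 14.22 F [-0.  -0.1 -4.6] T [-0.03  0.03 -0.02] gap 0.0228 q [ 0.06  0.72  0.28  1.62 -0.25  0.84  0.69]
```

View pics/w5.png

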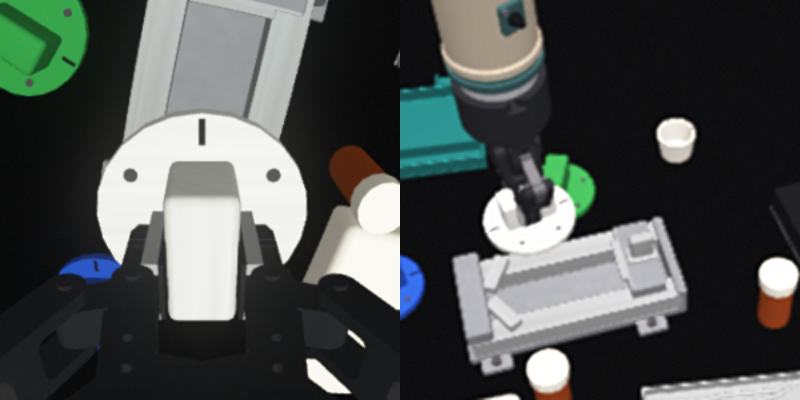

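The base is out of the vise and level in the grip; the flange edge and index line show at (202,112)-(202,132). I'll measure its pose in the hand, and the socket against the top camera.

```bash
cat >> h.py <<'E'
def inhand(s,zt):
    "flange top centre/level from wrist depth; zt: approx flange-top z"
    P=cloud(s,1); px=s['pixels'].astype(int)
    m=(abs(P[...,2]-zt)<.006)&(px.min(-1)>120); m[:150]=0; m[330:]=0; m[:,180:]&=True
    n,l,st,_=cv2.connectedComponentsWithStats(m.astype(np.uint8)); k=1+np.argmax(st[1:,4]); m=l==k
    p=P[m]; A=np.c_[p[:,:2],np.ones(len(p))]; c=np.linalg.lstsq(A,p[:,2],rcond=None)[0]; z=A@c
    ok=cv2.findContours(m.astype(np.uint8),cv2.RETR_EXTERNAL,cv2.CHAIN_APPROX_NONE)[0]
    q=max(ok,key=len)[:,0]; zm=p[:,2].mean()
    w=np.array([wr2w(s,u,v,zm) for u,v in q])
    from scipy.optimize import least_squares
    c0=p[:,:2].mean(0); f=lambda x:np.hypot(*(w[:,:2]-x).T)-.042
    r=least_squares(f,c0-[0,.01],loss='cauchy',f_scale=.0008)
    print('n',len(p),'tilt',c[:2].round(4),'z',zm.round(4),'ctr',r.x.round(4),'inliers',(abs(f(r.x))<.001).sum(),len(w)); return r.x,zm
E
python3 - <<'E'
from h import *
s=load('wrist')
P=cloud(s,1); print(P[195,281-30].round(4),P[230,228].round(4))
c,z=inhand(s,P[195,255,2])
W=lambda x,y,z:wr2w(s,130+x*.75,100+y*.75,z)
a=W(202,121,z);b=W(202,144,z);print('idx',a,b,ang(b,a))
o=bot.get_obs()['position']; d=c-o[:2]; t=np.radians(104.2); print('along',d@[np.cos(t),np.sin(t)],'across',d@[np.sin(t),-np.cos(t)])
# socket ring via fit in top image
t=load('top'); im=t['pixels'].astype(int).min(-1)[145:215,160:232]
m=(im>130).astype(np.uint8); n,l,st,_=cv2.connectedComponentsWithStats(m); k=1+np.argmax([x[4] if x[0]>0 else 0 for x in st[1:]])
q=max(cv2.findContours((l==k).astype(np.uint8),cv2.RETR_EXTERNAL,cv2.CHAIN_APPROX_NONE)[0],key=len)
e=cv2.fitEllipse(q); print('ell',e, px2w(t,160+e[0][0],145+e[0][1],.04))
E
```

```text
[ 0.5949 -0.1363  0.1515] [ 0.5876 -0.1573  0.1505]
n 8965 tilt [-0.002  -0.0035] z 0.1498 ctr [ 0.6176 -0.1683] inliers 284 535
idx [ 0.60858975 -0.13114679  0.14980062] [ 0.61073924 -0.13960336  0.14980062] 104.2614282156625
along 0.0037444620157058746 across 0.001038503568259898
ell ((35.599178314208984, 34.508567810058594), (41.3046875, 42.01830291748047), 58.774810791015625) [0.61428304 0.17300413 0.04      ]
```

{"api": "arm_command", "payload": {"deltas": [[[0, 0, 0, 0, 0.01, 0, 1], [0, 0, -0.02, 0, 0.03, 0, 1], [0, 0, -0.05, -0.001, 0.055, 0, 1], [0, 0, -0.08, -0.001, 0.085, 0, 1], [0, 0, -0.11, -0.002, 0.115, 0, 1], [0, 0, -0.148, -0.002, 0.145, 0, 1], [0, 0, -0.148, -0.003, 0.175, 0, 1], [0, 0, -0.148, -0.003, 0.2, 0, 1], [0, 0, -0.148, -0.003, 0.225, 0, 1], [0, 0, -0.148, -0.003, 0.242, 0, 1], [0, 0, -0.148, -0.003, 0.252, 0, 1], [0, 0, -0.148, -0.003, 0.252, 0, 1], [0, 0, -0.148, -0.003, 0.252, 0, 1], [0, 0, -0.148, -0.003, 0.252, 0, 1], [0, 0, -0.148, -0.003, 0.252, 0, 1]]]}}

```text
time: 10.68
position: [0.6157, 0.0768, 0.1216]
eef_rot: [-0.035, 0.706, 0.034, 0.706]
ft_force: [0.8, -1.5, -3.8]
finger_gap: 0.0231
```

Run:
```python
from h import *
tool(); s=snap('wrist')
cv2.imwrite('pics/w6.png',cv2.resize(s['pixels'][40:340,80:480,::-1],(800,600),interpolation=cv2.INTER_CUBIC))
c,z=inhand(s,.150)
```

```text
t 10.68 p [0.6157 0.0768 0.1216] xax [ 0.    -0.001 -1.   ] zang 5.56 F [ 0.8 -1.5 -3.8] T [-0.02 -0.02 -0.03] gap 0.0231 q [-0.38  0.7   0.35  1.68 -0.31  0.82  0.2 ]
n 8958 tilt [-0.0018 -0.0074] z 0.1503 ctr [0.6158 0.081 ] inliers 278 526
```

View pics/w6.png

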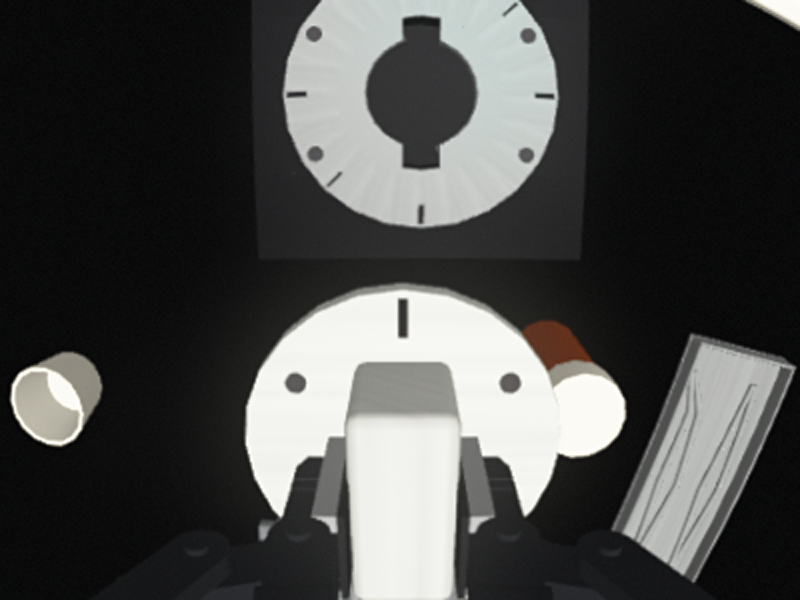

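The wrist view shows the socket slots at (421,17) and (421,168), the lock lines at (297,95) and (544,96), and the base's index line at (403,318).

Run:
```python
from h import *
s=load('wrist'); P=cloud(s,1)
W=lambda x,y,z:wr2w(s,80+(x+.5)/2-.5,40+(y+.5)/2-.5,z)
zs=.04
a,b=W(297,95,zs),W(544,96,zs); print('lock',(a+b)/2,ang(a,b))
a,b=W(421,168,zs),W(421,17,zs); print('slot',(a+b)/2,ang(a,b),np.hypot(*(a-b)[:2]))
a,b=W(366,94,zs),W(477,94,zs); print('hole LR',(a+b)/2,np.hypot(*(a-b)[:2]))
a,b=W(284,94,zs),W(558,94,zs); print('ring LR',(a+b)/2,np.hypot(*(a-b)[:2]),'ring bottom',W(421,228,zs))
x,y=P[40:130,230:340].reshape(-1,3)[:,2],0; print('ring depth z',np.median(P[90:130,240:260,2]), np.median(P[60:100,335:352,2]))
t=np.radians(95.6); ax=np.array([np.cos(t),np.sin(t)])
k1,k2=W(403,413,.1843)[:2],W(403,363,.1503)[:2]; print('key end top/bot ->ctr',k1-.025*ax,k2-.025*ax)
e=W(403,292,.1503)[:2]; print('flange edge->ctr',e-.042*ax)
a,b=W(247,425,.1503),W(560,425,.1503); print('flange LR',(a+b)/2,np.hypot(*(a-b)[:2]))
print('idx ang',ang(W(403,336,.1503),W(403,300,.1503)))
for v in range(180,262,4): print(v,P[v,281].round(4))
```

```text
lock [0.6139759  0.17329621 0.04      ] 5.735110815245514
slot [0.61394773 0.17349694 0.04      ] 95.7172305789969 0.06069139012938253
hole LR [0.61420972 0.1730051  0.04      ] 0.04346863230902041
ring LR [0.61414266 0.17419618 0.04      ] 0.10856979436745508 ring bottom [0.61946795 0.11909328 0.04      ]
ring depth z 0.03992673297282373 0.03991085033555358
key end top/bot ->ctr [0.6159929  0.08138058] [0.61623515 0.0786108 ]
flange edge->ctr [0.61612812 0.07973296]
flange LR [0.61564117 0.08594577 0.1503    ] 0.08209014518973529
idx ang 95.59038636753513
180 [6.151e-01 8.650e-02 2.000e-04]
184 [0.6119 0.122  0.1488]
188 [0.612  0.1205 0.1507]
192 [0.6122 0.1189 0.1518]
196 [0.6124 0.1163 0.1499]
200 [0.6126 0.1145 0.1504]
204 [0.6128 0.1128 0.1513]
208 [0.613  0.1109 0.1518]
212 [0.6132 0.1084 0.1506]
216 [0.6134 0.1062 0.1502]
220 [0.6136 0.1041 0.1503]
224 [0.6135 0.1051 0.158 ]
228 [0.6136 0.1049 0.1624]
232 [0.6135 0.1053 0.168 ]
236 [0.6136 0.105  0.1715]
240 [0.6135 0.1053 0.1763]
244 [0.6136 0.1051 0.1798]
248 [0.6136 0.1052 0.1837]
252 [0.6082 0.162  0.2997]
256 [0.6139 0.1016 0.1837]
260 [0.6141 0.0999 0.1838]
```

{"api": "arm_command", "payload": {"deltas": [[[0, 0, 0.002, -0.0005, 0.015, 0, 1], [0, 0, 0.002, -0.001, 0.035, 0, 1], [0, 0, 0.002, -0.0015, 0.06, 0, 1], [0, 0, 0.002, -0.002, 0.08, 0, 1], [0, 0, 0.002, -0.002, 0.0915, 0, 1], [0, 0, 0.002, -0.002, 0.0915, -0.02, 1], [0, 0, 0.002, -0.002, 0.0915, -0.045, 1], [0, 0, 0.002, -0.002, 0.0915, -0.06, 1], [0, 0, 0.002, -0.002, 0.0915, -0.065, 1], [0, 0, 0.002, -0.002, 0.0915, -0.065, 1], [0, 0, 0.002, -0.002, 0.0915, -0.065, 1], [0, 0, 0.002, -0.002, 0.0915, -0.065, 1], [0, 0, 0.002, -0.002, 0.0915, -0.065, 1]]]}}

```text
time: 11.82
position: [0.6149, 0.1708, 0.058]
eef_rot: [-0.036, 0.705, 0.036, 0.707]
ft_force: [-0.5, 1.1, -2.9]
finger_gap: 0.0228
```

Run:
```python
from h import *
tool(); s=snap('wrist'); t=snap('scene')
np.savez('pre.npz',**s)
P=cloud(s,1)
for v in range(176,256,4): print(v,P[v,281].round(4))
cv2.imwrite('pics/w7.png',np.hstack([cv2.resize(s['pixels'][70:370,130:430,::-1],(400,400)),cv2.resize(t['pixels'][130:280,300:450,::-1],(400,400),interpolation=cv2.INTER_CUBIC)]))
```

```text
t 11.82 p [0.6149 0.1708 0.058 ] xax [ 0.003  0.001 -1.   ] zang 5.82 F [-0.5  1.1 -2.9] T [-0.03 -0.04  0.03] gap 0.0228 q [-0.51  0.8   0.32  1.68 -0.35  0.72  0.09]
176 [0.6115 0.2092 0.0402]
180 [0.6117 0.2067 0.0405]
184 [0.6107 0.2161 0.0859]
188 [0.6109 0.2143 0.0864]
192 [0.6111 0.2126 0.0876]
196 [0.6113 0.2107 0.0877]
200 [0.6114 0.2089 0.0883]
204 [0.6117 0.2063 0.0866]
208 [0.6119 0.2047 0.0877]
212 [0.6121 0.2023 0.0868]
216 [0.6123 0.2006 0.088 ]
220 [0.6125 0.1981 0.0869]
224 [0.6124 0.1992 0.0949]
228 [0.6124 0.1994 0.1001]
232 [0.6125 0.1986 0.1028]
236 [0.6124 0.1993 0.1088]
240 [0.6124 0.1987 0.1117]
244 [0.6124 0.1992 0.1167]
248 [0.6124 0.199  0.12  ]
252 [0.6065 0.2556 0.2363]
```

View pics/w7.png

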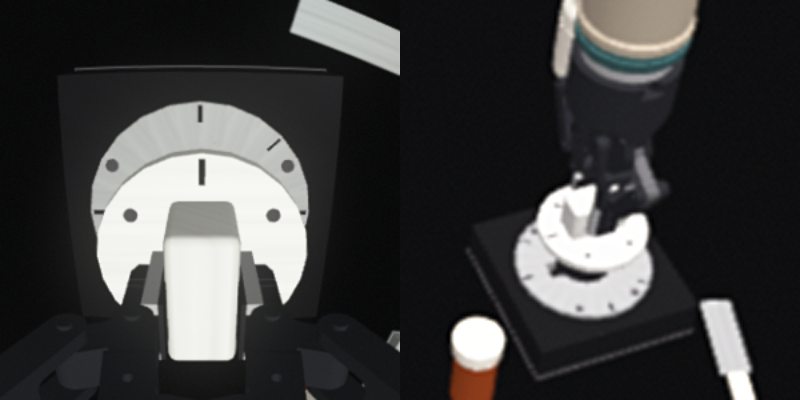

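{"api": "arm_command", "payload": {"deltas": [[[0, 0, 0, 0, 0, 0, 1], [0, 0, 0, 0, 0, 0, 1], [0, 0, 0, 0, 0, 0, 1], [0, 0, 0, 0, 0, 0, 1]]]}}

```text
time: 12.25
position: [0.6137, 0.1708, 0.0567]
eef_rot: [-0.036, 0.706, 0.036, 0.706]
ft_force: [-0.3, 0.2, -3.7]
finger_gap: 0.0231
```

Run:
```python
from h import *
tool(); s=snap('wrist'); P=cloud(s,1)
# key end face
f=P[225:247,272:290].reshape(-1,3); print('key end',np.median(f,0))
z=.087; W=lambda u,v,z:wr2w(s,u,v,z)
m=s['pixels'].min(-1)
row=m[130:200,:]; 
for v in (186,195,205): # flange left/right edges & key column via brightness
    print(v,''.join('#' if x>200 else '+' if x>90 else '.' for x in m[v,190:370:2]))
print('z flange',np.median(P[195:215,240:270,2]))
```

```text
t 12.25 p [0.6137 0.1708 0.0567] xax [ 0.  0. -1.] zang 5.84 F [-0.3  0.2 -3.7] T [-0.02 -0.06  0.1 ] gap 0.0231 q [-0.51  0.8   0.32  1.68 -0.35  0.72  0.09]
key end [0.61116811 0.19895998 0.10613991]
186 ..........+++++++++++++++++++++++++++++++##########+++++++++++++++++++++++++++++++........
195 ........+++....+++++++++++###################..###################+++++++++++....+++......
205 ......+++++++++++++##########################..##########################+++++++++++++....
z flange 0.0855072517434237
```

{"api": "arm_command", "payload": {"deltas": [[[0, 0, 0, 0.0003, -0.0007, -0.004, 1], [0, 0, 0, 0.0003, -0.0007, -0.008, 1], [0, 0, 0, 0.0003, -0.0007, -0.012, 1], [0, 0, 0, 0.0003, -0.0007, -0.015, 1], [0, 0, 0, 0.0003, -0.0007, -0.018, 1], [0, 0, 0, 0.0003, -0.0007, -0.021, 1], [0, 0, 0, 0.0003, -0.0007, -0.024, 1], [0, 0, 0, 0.0003, -0.0007, -0.024, 1], [0, 0, 0, 0.0003, -0.0007, -0.024, 1]]]}}

```text
time: 13.05
position: [0.6139, 0.17, 0.0324]
eef_rot: [-0.036, 0.706, 0.036, 0.706]
ft_force: [-0.8, -0.4, -4.1]
finger_gap: 0.023
```

{"api": "arm_command", "payload": {"deltas": [[[0, 0, 0, 0, 0, -0.003, 1], [0, 0, 0, 0, 0, -0.006, 1], [0, 0, 0, 0, 0, -0.009, 1], [0, 0, 0, 0, 0, -0.011, 1], [0, 0, 0, 0, 0, -0.0125, 1], [0, 0, 0, 0, 0, -0.0125, 1], [0, 0, 0, 0, 0, -0.0125, 1]]]}}

```text
time: 13.63
position: [0.6139, 0.17, 0.02]
eef_rot: [-0.036, 0.706, 0.036, 0.706]
ft_force: [-0.4, -0.2, -3.8]
finger_gap: 0.0231
```

Run:
```python
from h import *
tool(); s=snap('wrist'); P=cloud(s,1)
print('key end',np.median(P[225:247,272:290].reshape(-1,3),0),'z flange',np.median(P[195:215,240:270,2]))
```

```text
t 13.63 p [0.6139 0.17   0.02  ] xax [-0. -0. -1.] zang 5.84 F [-0.4 -0.2 -3.8] T [-0.02  0.03 -0.01] gap 0.0231 q [-0.49  0.85  0.3   1.69 -0.37  0.66  0.11]
key end [0.61144571 0.19819542 0.06974342] z flange 0.04875019565112977
```

{"api": "arm_command", "payload": {"deltas": [[[0, 0, 0, 0, 0, -0.0005, 1], [0, 0, 0, 0, 0, -0.001, 1], [0, 0, 0, 0, 0, -0.0015, 1], [0, 0, 0, 0, 0, -0.0015, 1], [0, 0, 0, 0, 0, -0.0015, 1]]]}}

```text
time: 14.1
position: [0.6141, 0.1701, 0.0191]
eef_rot: [-0.036, 0.706, 0.036, 0.706]
ft_force: [-1.4, -0.7, 2.2]
finger_gap: 0.0229
```

The flange is resting on the ring: the vertical force went from -3.8 to +2.2 N and depth puts the flange top near 0.048. Now I'll turn it 45° clockwise about the base's axis.

{"api": "arm_command", "payload": {"deltas": [[[0, 0, -0.05, -0.0002, 0, 0, 1], [0, 0, -0.1, -0.0003, 0, 0, 1], [0, 0, -0.15, -0.0005, 0, 0, 1], [0, 0, -0.2, -0.0006, 0, 0, 1], [0, 0, -0.25, -0.0008, 0, 0, 1], [0, 0, -0.3, -0.001, 0.0001, 0, 1], [0, 0, -0.35, -0.0011, 0.0001, 0, 1], [0, 0, -0.4, -0.0013, 0.0001, 0, 1], [0, 0, -0.45, -0.0014, 0.0002, 0, 1], [0, 0, -0.5, -0.0016, 0.0002, 0, 1], [0, 0, -0.55, -0.0017, 0.0003, 0, 1], [0, 0, -0.6, -0.0019, 0.0004, 0, 1], [0, 0, -0.65, -0.002, 0.0005, 0, 1], [0, 0, -0.7, -0.0022, 0.0006, 0, 1], [0, 0, -0.75, -0.0023, 0.0006, 0, 1], [0, 0, -0.787, -0.0024, 0.0007, 0, 1], [0, 0, -0.787, -0.0024, 0.0007, 0, 1], [0, 0, -0.787, -0.0024, 0.0007, 0, 1], [0, 0, -0.787, -0.0024, 0.0007, 0, 1]]]}}

```text
time: 15.68
position: [0.6124, 0.1704, 0.0191]
eef_rot: [0.237, 0.666, -0.237, 0.667]
ft_force: [-0.1, -1.9, 3.2]
finger_gap: 0.023
```

Run:
```python
from h import *
tool(); s=snap('wrist'); t=snap('top'); P=cloud(s,1)
print('z flange',np.median(P[195:215,240:270,2]))
cv2.imwrite('pics/w8.png',cv2.resize(s['pixels'][70:295,130:430,::-1],(800,600),interpolation=cv2.INTER_CUBIC))
```

```text
t 15.68 p [0.6124 0.1704 0.0191] xax [ 0.002 -0.    -1.   ] zang -39.22 F [-0.1 -1.9  3.2] T [-0.38  0.03 -0.07] gap 0.023 q [-0.61  0.89  0.5   1.7  -0.61  0.71 -0.47]
z flange 0.047992506479225594
```

View pics/w8.png

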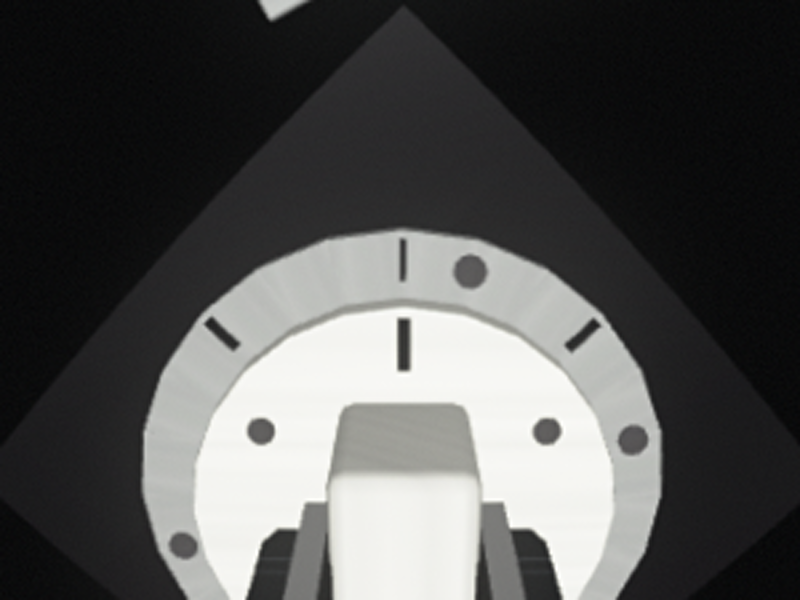

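The base's index line (404,344) is in line with the ring's thin middle line (403,260), and the flange is down (top at 0.0480). I'll hold briefly to settle, then check the numbers.

{"api": "arm_command", "payload": {"deltas": [[[0, 0, 0, 0, 0, 0, 1], [0, 0, 0, 0, 0, 0, 1], [0, 0, 0, 0, 0, 0, 1], [0, 0, 0, 0, 0, 0, 1]]]}}

```text
time: 16.12
position: [0.6124, 0.1703, 0.0191]
eef_rot: [0.238, 0.666, -0.237, 0.667]
ft_force: [0.5, -1.7, 5.6]
finger_gap: 0.0234
```

Run:
```python
from h import *
s=load('wrist'); k=300/800
W=lambda x,y,z:wr2w(s,130+(x+.5)*k-.5,70+(y+.5)*k-.5,z)
print('thin line',ang(W(403,281,.04),W(403,240,.04)),'base line',ang(W(404,370,.048),W(404,319,.048)))
tool(); s2=snap('wrist'); print('z flange',np.median(cloud(s2,1)[195:215,240:270,2]),'img diff',np.abs(s2['pixels'].astype(int)-s['pixels'])[70:250].mean())
# bystanders moved? compare top view before/after outside vise/socket/arm
import os
t=snap('top');
```

```text
thin line 50.79013312334263 base line 50.80701116320834
t 16.12 p [0.6124 0.1703 0.0191] xax [ 0.001 -0.    -1.   ] zang -39.25 F [ 0.5 -1.7  5.6] T [-0.5  -0.06  0.05] gap 0.0234 q [-0.61  0.89  0.51  1.7  -0.61  0.71 -0.47]
z flange 0.04796660469252656 img diff 1.2455291005291005
```

The base is settled at the half-way line and still gripped, so I'm handing in.

```bash
python3 -c "
from rig import bot
print(bot.close_job())"
```

```text
the job is handed in; nothing more can be done
None
```

The tray base is in the twist socket at the middle index line, resting on the ring and still gripped by the key. I pulled the vise jaw fully open (about 42 mm) and lifted the base out by its key. I then lowered it through the entry slots without contact until it rested on the ring, and turned it 45° clockwise.

**Last checks:**
- **Angle:** the base's index line is at 50.81° and the ring's thin line at 50.79°. That is well short of the 60° where the lock balls begin.
- **Seating:** the flange top is at z = 0.048 m, which is fully down, with about 10 N of light downward push.
- **Grip:** the finger opening is steady at 23 mm on the key.
- **Time:** it took 16.1 s of the 48 s allowed.

**What disagreed:** the fingertips really end about 35–38 mm above the reported TCP. My first grip on the fin therefore closed on nothing, just above it. I confirmed the offset with two cameras' depth readings and corrected for it.

**Not checked:** I did not compare before and after pictures of the other things on the counter. Apart from the closing contacts on the fin, key and ring, I felt no bumps along the way.

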